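# Set the printer's paper tray for half-size sheets

## Task

The printer's paper tray is out on the counter and has to be set for the half-size sheets: push its blue side guide outward until it clicks in at its green mark, and push its blue end stop towards the back of the tray until it clicks in at its green mark. Only push them with the fingertips, never pinch them, and leave everything else where it is.

Things in the scene. Friction and masses are not known exactly. Their poses are not given: they have to be found in the camera images.
- tray: dark grey open paper tray lying firmly on the counter (does not slide), 270 x 400 mm. Origin under its middle; x runs across its width, y along its length from the white front cover (y = -205 mm, 300 mm wide, 72 mm high) to the back wall. Inside floor flat (to 2 mm), 10 mm above the counter, from x = -115 to +125 and y = -165 to +185 mm; other walls 55 mm high
- width_guide (a joint): how far the blue side guide is pushed outward (tray's +x) from its narrowest setting, m; clicks at 0, 0.020, 0.043 (green line), 0.077, 0.105 (white lines). Slides with about 2 N, leaves a click at about 8 N; within about 2.5 mm of a click it springs in by itself: the push force drops to nothing for some 3 mm, then rises. It cannot be lifted out
- length_stop (a joint): how far the blue end stop is pushed towards the back (tray's +y) from its shortest setting, m; clicks at 0, 0.028, 0.062 (green line), 0.109, 0.149 (white lines). Forces as for the side guide. It cannot be lifted out
- guide_face (a point): point on the side guide's inner face, 22 mm above the tray's floor, midway along its 100 mm length (tray's y). The guide is an upright blue plate, 44 mm high and 7 mm thick, with ribs and a foot behind (30 mm in all); this smooth face looks to the tray's -x and is pushed towards +x. It stands in line with the green line when set
- stop_face (a point): point on the end stop's inner face, 22 mm above the tray's floor, midway across its 90 mm width (tray's x). The stop is an upright blue plate, 44 mm high and 7 mm thick, with ribs and a foot behind (30 mm in all); this smooth face looks to the tray's -y (white front) and is pushed towards +y. It stands in line with the green line when set
- green_width (a point): middle of the green line for the side guide: 6 x 24 mm, on the tray's floor just past the guide's back end, running along the tray's y; the guide's inner face belongs above it (same tray x)
- green_length (a point): middle of the green line for the end stop: 30 x 6 mm, on the tray's floor beside the stop, running along the tray's x; the stop's inner face belongs above it (same tray y)
- guide_inner: front half (the smooth inner face) of the side guide's plate; same origin as the guide: on the inner face, at the floor
- guide_outer: back half (the ribbed side) of the side guide's plate; same origin
- stop_inner: front half (the smooth inner face) of the end stop's plate; origin on the inner face, at the floor
- stop_outer: back half (the ribbed side) of the end stop's plate; same origin
- highlighter: yellow highlighter pen with black cap, 18 x 130 x 15 mm, lying on the tray's floor beyond the side guide's travel; origin under its middle, long axis y
- stapler: red and black stapler, 150 x 36 x 55 mm, beside the tray; origin under its middle, long axis x
- tape_dispenser: black weighted tape dispenser, 150 x 55 x 80 mm, beyond the tray; origin under its middle, long axis x
- mouse: black computer mouse, 112 x 60 x 38 mm; origin under its middle
- rubber_stamp: wooden-handled rubber stamp standing upright, 58 x 26 x 74 mm, beside the tray's white front; origin under its middle
- mug: blue mug, 80 mm across, 92 mm high; origin under its middle
- water_bottle: pale clear water bottle with a white cap, 64 mm across, 200 mm high; origin under its middle

How it is judged:
By the outcome, as a careful person would: the job done as asked, in the order asked, and still so for the second after the job is handed in, with the robot touching nothing.
It also fails if it takes over 48 s, if anything falls off the work surface, if the arm or the gripper's body presses on something with over 40 N, if the wrist force passes 120 N, or if a joint passes its speed limit or range.

## Robot

A 6-joint arm with a two-finger parallel gripper is mounted at the origin on the work surface. World frame = base frame: x ahead of the robot, y to its left, z up, the work surface at z = 0. Lengths are in m, angles in rad, forces in N, time in s.
With the tool pointing down it reaches from about 0.325 to 0.775 m from the base axis. Payload 5.5 kg.
Tool frame: the origin (TCP) lies at the very end of the fingers, on their centre line; the grasp point (between the pads) lies hold_point_z behind it (hold_point_z is the distance from the TCP to the grasp point, in m); z points along the fingers, y is the line along which they close (so a half turn about z gives the same grasp; the last joint's range is limited). The gripper opens to 85 mm and grips with 20 to 120 N. Pads are 22 mm wide; open, the fingers measure 114 mm over their backs; the gripper's body (76 mm by 85 mm) begins 54 mm behind the grasp point. The pads swing forward as they close: fully open they stand 13 mm farther back than shut.
Start: joints at [1.241, 0.091, 1.231, -0, 1.82, -0.057], TCP at [0.162, 0.578, 0.231] pointing down, gripper open.
Joint ranges: [-2.87, 2.87], [-0.86, 2.18], [0.17, 2.46], [-1.51, 4.65], [0.06, 2.69], [-2.65, 2.65]. Speed limits (rad/s): [2.57, 2.57, 3.01, 3.14, 3.14, 3.14].

## Interface

Orientations are given as a rotation vector (axis times angle).
In Python, from workcell import observe, capture, camera_params, finish_job, regions_of, hold_point_z gives the robot as it stands.
- The arm moves only by the tool apply_moves, never from a script. Its argument "series" is one flat list of numbers, 5 for each row, row after row: the shift along the tool's x, y, z in mm, then the turn about the tool's z in degrees, then the opening, from 0 (shut) to 1 (fully open). In form: [x, y, z, turn, jaw, x, y, z, turn, jaw, ...]. A call has 1 to 10 rows; each row is the pose to reach, as a shift and turn from the pose commanded when the call began, along the tool's axes at that moment; what a row does not reach only later rows make up. A row lasts 1/12 s, in which the tool goes at most 41.7 mm and 7.16 degrees, less where a joint would pass 70% of its speed; a pose out of reach is approached as far as the arm can. A call with a gripper value outside its range is refused whole. The fingers move at their own pace and stop on an object; "squeeze" is the grip in N (left out, the last holds). Time passes only in rows, so rows that repeat a pose let the fingers close. It gives the time, the measured TCP pose, the force, the opening and the grip force at its end, in the units of the state.
- observe(): the state, without advancing time (a new reading comes with each control period).
- capture(name): name is "side" or "top" or "wrist"; returns the picture (384x512x3 uint8, red, green, blue); there is no depth.
- camera_params(name): a dict with "intrinsics" (3x3 intrinsics, pixels), "origin" and "rotation" of the camera in the world. Camera axes: x right, y down, z forward; pixel columns grow to the right and rows downward; lengths in m; the calibration is good to about 2 mm. A picture is of the moment at which its call begins: read the wrist's pose just before it. camera_params takes no time and is no camera call; for the wrist camera it gives the pose at the moment of the call.
- finish_job(): hands the job in; it is judged then, once.
Trained networks look in the newest picture that a camera, given by its name, has taken for a name from the list of things; names that differ only in an ending like _2 or _b are one class to them, and where a whole thing is asked for, a point or a joint stands for the part that bears it (a point fixed in the world has none). Each returns a list of dicts, best first, with "p" (0 to 1); they miss things now and then, are a little off and sometimes report something else, mostly with a low value. They report only what shows in the picture. A call takes as long as a camera call.
- regions_of(camera, label): "region" (384x512 bool, what is visible of it) and "rect" ([left, top, right, bottom] in pixels, round what is visible of it).
The state is a dict: "t": time; "qpos": joint angles; "joint_vel": joint speeds; "joint_efforts": joint torques, N m; "tool_pos": TCP position; "tool_rot": TCP orientation; "force": force on the tool from outside, world axes, zero at the start; "ft_torque": the same for the moment, N m; "grip_width": opening from 0.0 (shut) to 1.0 (fully open); "grasp_force": force on a finger pad.
Only numpy, scipy, OpenCV 4.12 (cv2) and the standard library are available. Lean on these libraries where they do the work, as an engineer would, in place of code of your own. Each camera call takes 0.05 s, during which the arm holds its last target. There are 200 camera calls.

## Working session

There is one attempt and no reset: what is moved stays moved. The work goes in short steps, Python scripts to look and compute and a tool call to move; the robot and the scene stay as the last step left them, time stands still between calls to the robot, and variables do not carry over. Pictures are saved under pics/ and viewed, at most 10 in all, crops included, and the job is handed in when it is done.

Besides the shell and the picture viewer there is one more tool, called after "Call:" as name(argument=value, ...), one argument or row to a line, values as JSON. apply_moves: Moves the arm, as the interface text tells. Its arguments: {"type":"object","properties":{"series":{"type":"array","items":{"type":"number"}},"squeeze":{"type":"number"}},"required":["series"]}

```bash
mkdir -p pics
cat > h.py <<'E'
import numpy as np, cv2
from workcell import *
def save(im,n): cv2.imwrite('pics/'+n,im[:,:,::-1])
def ray(cam,uv,z):
    p=camera_params(cam);K=np.array(p['intrinsics']);R=np.array(p['rotation']);o=np.array(p['origin'])
    d=R@np.linalg.inv(K)@np.array([uv[0],uv[1],1.]);return o+d*(z-o[2])/d[2]
def proj(cam,X):
    p=camera_params(cam);K=np.array(p['intrinsics']);R=np.array(p['rotation']);o=np.array(p['origin'])
    c=K@(R.T@(np.array(X)-o));return c[:2]/c[2]
E
python3 - <<'E'
from h import *
t=capture('top');save(t,'top0.png');w=capture('side');save(w,'s0.png')
for n in ['tray','guide_inner','guide_outer','stop_inner','stop_outer','green_width','green_length','guide_face','stop_face','highlighter']:
    for r in regions_of('top',n)[:2]:
        m=r['region'].astype(np.uint8);q=cv2.minAreaRect(cv2.findNonZero(m))
        print(n,round(r['p'],2),np.round(r['rect']),np.round(q[0],1),np.round(q[1],1),round(q[2],1))
s=observe();print(s['t'],s['tool_pos'],s['tool_rot'],hold_point_z, camera_params('top'))
E
```

```text
tray 0.97 [214. 136. 359. 262.] [283.7 203.3] [ 96.5 130.9] 73.0
guide_inner 0.66 [410. 218. 436. 252.] [423.3 234.2] [36.3 21.4] 78.7
guide_outer 0.49 [315. 185. 322. 192.] [317.1 190.8] [1.9 8.5] 74.1
stop_inner 0.74 [210. 139. 360. 263.] [283.9 203.5] [ 95.8 131.5] 72.8
green_width 0.88 [209. 139. 361. 262.] [283.4 204.6] [ 97.4 132.5] 72.4
green_length 0.67 [207. 143. 363. 262.] [283.3 202.9] [ 94.8 131. ] 73.3
guide_face 0.7 [294. 186. 324. 201.] [306.7 191.8] [ 9.3 32.3] 74.1
stop_face 0.69 [269. 217. 281. 240.] [271.9 227.9] [26.9 10.8] 71.6
highlighter 0.54 [220. 176. 260. 188.] [239.6 181.5] [ 5.8 37.8] 76.6
0.6 [0.16165823 0.57782137 0.23131394] [4.27171036e-01 3.11240212e+00 4.38109784e-05] 0.0187 {'intrinsics': array([[383.94612336,   0.        , 256.16980905],
       [  0.        , 383.94612336, 188.04807477],
       [  0.        ,   0.        ,   1.        ]]), 'origin': array([0.54950257, 0.01267236, 1.25601687]), 'rotation': array([-2.18857892,  2.22267204, -0.03850327])}
```

View pics/top0.png

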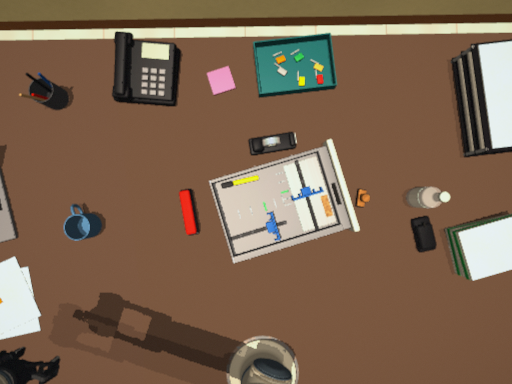

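View pics/s0.png

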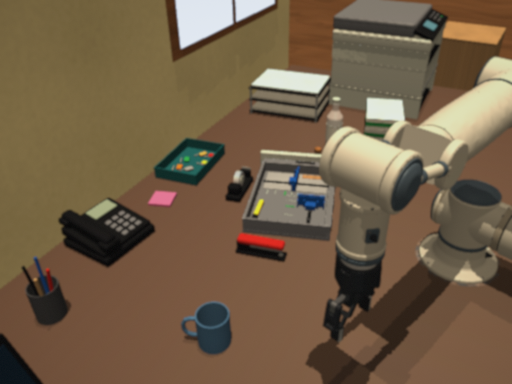

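The top view shows the tray at about (284,204), with its white front to the right. The side guide is at (306,192), pushed up in the image, and the end stop is at (272,227), pushed left. The green marks are near (285,191) and (265,206). The side view shows the arm clear of everything.

```bash
cat > h.py <<'E'
import numpy as np, cv2
from scipy.spatial.transform import Rotation as Ro
from workcell import *
def save(im,n): cv2.imwrite('pics/'+n,im[:,:,::-1])
def cam_(c):
    p=camera_params(c);R=np.array(p['rotation']);R=R if R.shape==(3,3) else Ro.from_rotvec(R).as_matrix()
    return np.array(p['intrinsics']),R,np.array(p['origin'])
def ray(c,uv,z):
    K,R,o=cam_(c);d=R@np.linalg.inv(K)@np.array([uv[0],uv[1],1.]);return o+d*(z-o[2])/d[2]
def proj(c,X):
    K,R,o=cam_(c);v=K@(R.T@(np.array(X)-o));return v[:2]/v[2]
E
python3 - <<'E'
from h import *
t=cv2.imread('pics/top0.png')
cv2.imwrite('pics/crop.png',cv2.resize(t[130:270,200:370],None,fx=4.2,fy=4.2,interpolation=cv2.INTER_CUBIC))
for n,u,z in [('guide',(306,192),.03),('stop',(272,228),.03),('gw',(285,191),.01),('gl',(265,206),.01),('tray',(283.5,203.5),.05)]: print(n,ray('top',u,z))
print(Ro.from_rotvec(observe()['tool_rot']).as_matrix().round(3))
K,R,o=cam_('wrist');print(R.round(3),o,K[0,0])
E
```

```text
guide [ 0.57491649 -0.14890683  0.03      ]
stop [ 0.46195539 -0.03836686  0.03      ]
gw [ 0.57963111 -0.08342122  0.01      ]
gl [ 0.53199339 -0.01770354  0.01      ]
tray [ 0.53949369 -0.07492277  0.05      ]
[[-0.963  0.269  0.   ]
 [ 0.269  0.963  0.   ]
 [-0.     0.    -1.   ]]
[[ 0.269  0.911  0.312]
 [ 0.963 -0.255 -0.086]
 [ 0.001  0.324 -0.946]] [0.08006753 0.60062475 0.37540784] 278.9311342816808
```

View pics/crop.png

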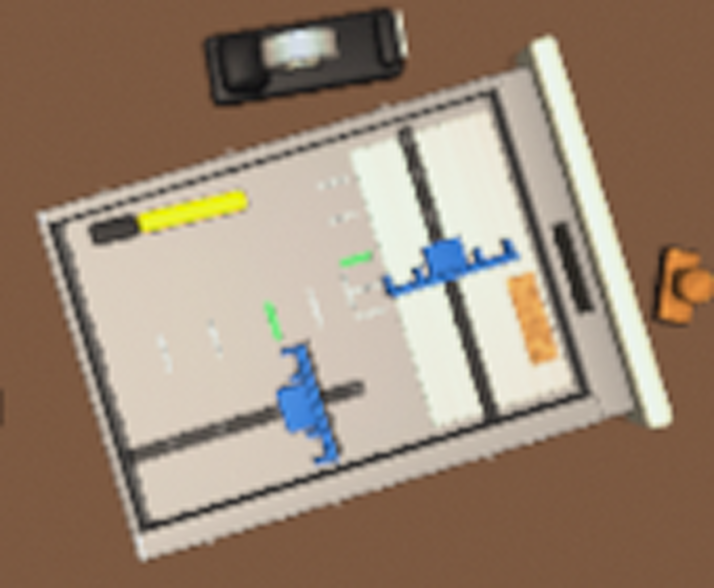

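The crop gives the tray layout: guide plate from (390,290) to (515,255), its green line at (355,260); stop plate from (297,345) to (328,460), its green line at (273,315). I'll bring the wrist camera over the tray, fingers shut.

Call:
apply_moves(
  series=[-240,-281,0,-30,0,-240,-281,0,-30,0,-240,-281,0,-30,0,-240,-281,0,-30,0,-240,-281,0,-30,0,-240,-281,0,-30,0,-240,-281,0,-30,0,-240,-281,0,-30,0,-240,-281,0,-30,0,-240,-281,0,-30,0],
)

```text
t: 1.43
tool_pos: [0.3196, 0.2373, 0.2319]
tool_rot: [-0.379, 3.116, -0.003]
force: [0.4, 0.6, -0.9]
grip_width: -0.002
grasp_force: 0.0
```

Run:
```python
from h import *
s=observe();R=Ro.from_rotvec(s['tool_rot']).as_matrix()
print(s['tool_pos'],R.round(3),R.T@(np.array([.47,-.09,.231])-s['tool_pos'])*1000)
```

```text
[0.31963472 0.23726355 0.2318702 ] [[-0.971 -0.24   0.003]
 [-0.24   0.971 -0.002]
 [-0.002 -0.002 -1.   ]] [ -67.43734373 -353.78040067    1.88132504]
```

Call:
apply_moves(
  series=[-67,-354,0,0,0,-67,-354,0,0,0,-67,-354,0,0,0,-67,-354,0,0,0,-67,-354,0,0,0,-67,-354,0,0,0,-67,-354,0,0,0,-67,-354,0,0,0,-67,-354,0,0,0,-67,-354,0,0,0],
)

```text
t: 2.27
tool_pos: [0.471, -0.0877, 0.2302]
tool_rot: [0.385, -3.116, 0.002]
force: [0.4, -0.1, -1.0]
grip_width: -0.001
grasp_force: 0.0
```

Run:
```python
from h import *
K,R,o=cam_('wrist');w=capture('wrist');s=observe();print(s['t'],s['tool_pos'],Ro.from_rotvec(s['tool_rot']).as_matrix().round(3).tolist())
save(w,'w0.png');cv2.imwrite('pics/w0b.png',cv2.resize(w[:,:,::-1],(800,600)))
for n in ['tray','guide_inner','stop_inner','green_width','green_length','guide_face','stop_face']:
    for r in regions_of('wrist',n)[:2]:
        q=cv2.minAreaRect(cv2.findNonZero(r['region'].astype(np.uint8)))
        print(n,round(r['p'],2),np.round(r['rect']),np.round(q[0],1),np.round(q[1],1),round(q[2],1),ray('wrist',q[0],.01).round(4))
```

```text
2.3167 [ 0.47029098 -0.08548723  0.23046777] [[-0.97, -0.244, -0.002], [-0.244, 0.97, 0.0], [0.001, 0.001, -1.0]]
tray 0.69 [ 57. 110. 431. 325.] [242.1 216.5] [375. 214.] 0.2 [ 0.5489 -0.0805  0.01  ]
tray 0.16 [ 27. 156.  78. 206.] [ 47.1 185.2] [44.1 49.2] 74.1 [ 0.5691 -0.3502  0.01  ]
guide_inner 0.63 [148. 213. 228. 230.] [188.  222.4] [16.4 80.4] 88.6 [ 0.5773 -0.1527  0.01  ]
stop_inner 0.85 [283. 138. 291. 213.] [284.5 176.5] [ 5. 73.] 0.0 [ 0.4773 -0.0371  0.01  ]
green_width 0.71 [ 55. 107. 431. 323.] [242.7 216.5] [376.  213.9] 0.2 [ 0.5493 -0.078   0.01  ]
green_length 0.88 [ 53. 108. 434. 321.] [242.6 215.5] [376. 214.] 0.2 [ 0.5478 -0.0783  0.01  ]
guide_face 0.88 [152. 211. 232. 242.] [188.6 227.1] [24.7 79.5] 87.7 [ 0.5853 -0.1498  0.01  ]
stop_face 0.84 [283. 137. 306. 213.] [293.9 174.4] [77.  24.7] 89.1 [ 0.4715 -0.0256  0.01  ]
stop_face 0.26 [252. 314. 264. 339.] [254.5 327.5] [27. 11.] 90.0 [ 0.7403 -0.0112  0.01  ]
```

View pics/w0b.png

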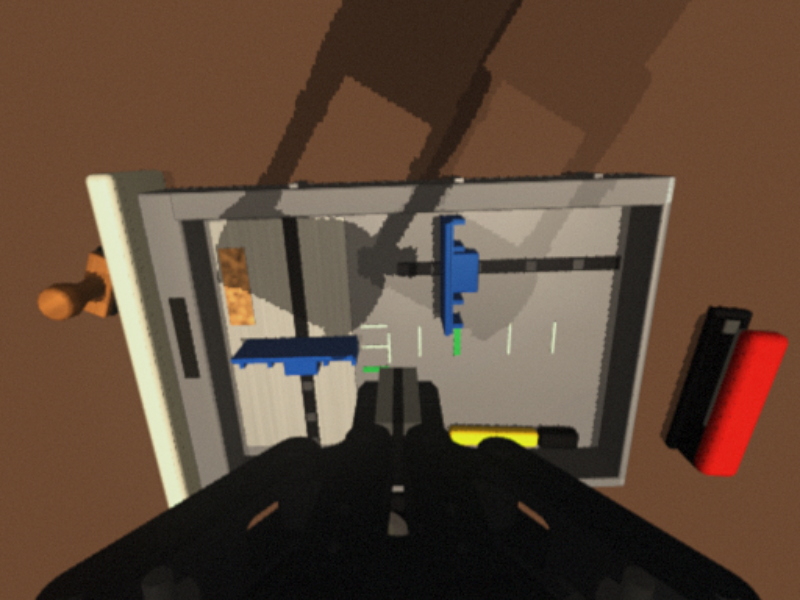

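The wrist view shows the tray almost square to the tool. Guide face base is at about (295,338) and its green line at (372,370). Stop face base is at about (443,270) and its green line at (457,342). Both sit between clicks. Next I measure them exactly.

```bash
cat >> h.py <<'E'
def meas(w,gr=None,name='wrist'):
    h=cv2.cvtColor(w,cv2.COLOR_RGB2HSV);H,S,V=[h[:,:,i].astype(int) for i in range(3)]
    blue=(H>100)&(H<130)&(S>120)&(V>25);green=(H>45)&(H<75)&(S>120)&(V>60)
    return blue,green
E
python3 - <<'E'
from h import *
w=cv2.imread('pics/w0.png')[:,:,::-1].copy();b,g=meas(w)
n,l,st,c=cv2.connectedComponentsWithStats(g.astype(np.uint8))
G=[(st[i],c[i]) for i in range(1,n) if st[i][4]>8]
for s,cc in G: print('green',s,cc.round(1),ray('wrist',cc,.01).round(4))
n,l,st,c=cv2.connectedComponentsWithStats(b.astype(np.uint8))
for i in range(1,n):
    if st[i][4]>60: print('blue',st[i],c[i].round(1))
def fit(P):
    P=np.array(P)[:,:2];vx,vy,x,y=cv2.fitLine(P.astype(np.float32),cv2.DIST_HUBER,0,.001,.001).ravel();return np.array([vx,vy]),np.array([x,y])
gp=[ray('wrist',(u,np.flatnonzero(b[195:250,u])[0]+195-.5),.01) for u in range(156,226,3)]
sp=[ray('wrist',(np.flatnonzero(b[v,270:320])[0]+270-.5,v),.01) for v in range(142,210,3)]
for k,P in (('guide',gp),('stop',sp)):
    d,p=fit(P);print(k,np.degrees(np.arctan2(d[1],d[0])).round(2),p,np.array(P)[[0,-1]].round(4).tolist())
E
```

```text
green [291 210   4  17  60] [292.4 218. ] [ 0.534  -0.0085  0.01  ]
green [233 235  10   3  30] [237.5 236. ] [ 0.5816 -0.078   0.01  ]
blue [ 282  139   25   76 1105] [291.1 174.5]
blue [ 148  216   80   25 1040] [192.4 226.7]
guide -73.33 [ 0.5692667  -0.15314771] [[0.5866, -0.1972, 0.01], [0.5542, -0.1029, 0.01]]
stop 17.39 [ 0.47947785 -0.03986868] [[0.4336, -0.0542, 0.01], [0.5222, -0.0253, 0.01]]
```

Call:
apply_moves(
  series=[-48,-91,0,-3,0,-48,-91,0,-3,0,-48,-91,0,-3,0,-48,-91,120,-3,0,-48,-91,120,-3,0,-48,-91,120,-3,0,-48,-91,160,-3,0,-48,-91,200,-3,0,-48,-91,200,-3,0,-48,-91,200,-3,0],
)

```text
t: 3.5
tool_pos: [0.5373, -0.1587, 0.0295]
tool_rot: [0.475, -3.101, -0.004]
force: [-0.5, -0.1, 1.3]
grip_width: 0.004
grasp_force: 0.0
```

```bash
cat >> h.py <<'E'
tx=np.array([np.cos(np.radians(17)),np.sin(np.radians(17)),0]);ty=np.array([-tx[1],tx[0],0])
def st():
    s=observe();R=Ro.from_rotvec(s['tool_rot']).as_matrix();p=np.array(s['tool_pos']);f=np.array(s['force'])
    print('t',round(s['t'],2),'tray',(p@tx).round(4),(p@ty).round(4),'z',p[2].round(4),'yaw',np.degrees(np.arctan2(-R[1,0],-R[0,0])).round(2),'F tray',(f@tx).round(2),(f@ty).round(2),f[2].round(2))
E
python3 - <<'E'
from h import *
w=capture('wrist');st();save(w,'w1.png');cv2.imwrite('pics/w1b.png',cv2.resize(w[:,:,::-1],(800,600)))
b,g=meas(w)
n,l,s_,c=cv2.connectedComponentsWithStats(g.astype(np.uint8))
for i in range(1,n):
    if s_[i][4]>8: X=ray('wrist',c[i],.01);print('green',s_[i],X@tx,X@ty)
E
```

```text
t 3.55 tray 0.4691 -0.3103 z 0.0328 yaw 17.41 F tray 0.08 -0.11 0.75
green [442 268  17  35 287] 0.5120633667990676 -0.16883402485524704
```

View pics/w1b.png

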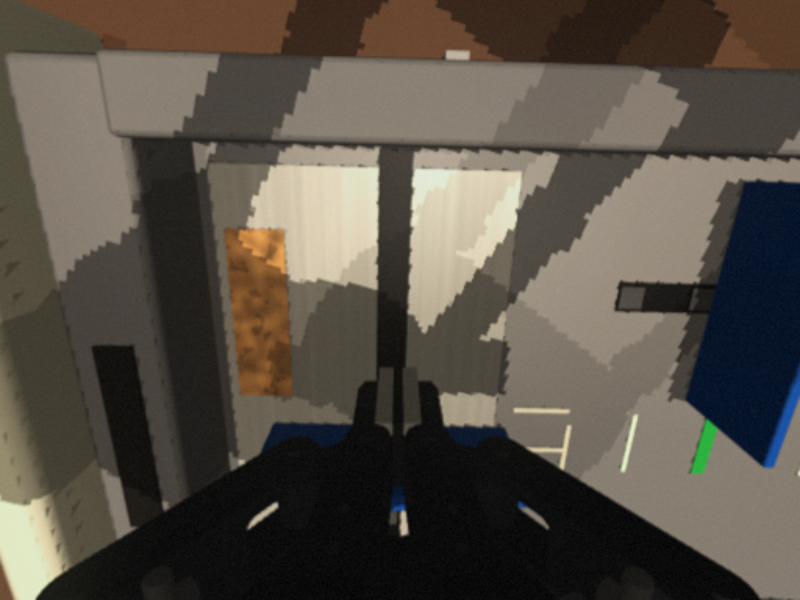

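The fingers stand centred before the guide. Its base is at row ~427, between the 0 line (410) and the 0.020 line (450), and the green line lies further on. Start pushing.

Call:
apply_moves(
  series=[-12,0,0,0,0,-16,0,0,0,0,-20,0,0,0,0,-23,0,0,0,0,-26,0,0,0,0,-26,0,0,0,0],
)

```text
t: 4.05
tool_pos: [0.5645, -0.1523, 0.0323]
tool_rot: [-0.474, 3.104, -0.001]
force: [0.3, -0.7, 0.0]
grip_width: 0.004
grasp_force: 0.0
```

```bash
python3 -c "
from h import *
w=capture('wrist');save(w,'w2.png');st()"
```

```text
t 4.1 tray 0.4951 -0.3104 z 0.0318 yaw 17.38 F tray 0.93 -0.59 -0.04
```

Call:
apply_moves(
  series=[-3,0,0,0,0,-6,0,0,0,0,-9,0,0,0,0,-12,0,0,0,0,-15,0,0,0,0,-15,0,0,0,0],
)

```text
t: 4.6
tool_pos: [0.5787, -0.1475, 0.0312]
tool_rot: [-0.475, 3.105, 0.0]
force: [1.0, -0.4, -0.0]
grip_width: -0.002
grasp_force: 0.0
```

```bash
python3 -c "
from h import *
w=capture('wrist');save(w,'w3.png');st()
cv2.imwrite('pics/w3b.png',cv2.resize(w[200:350,80:420,::-1],None,fx=2.3,fy=2.3))"
```

```text
t 4.65 tray 0.5102 -0.3101 z 0.031 yaw 17.39 F tray 0.15 0.87 0.66
```

View pics/w3b.png

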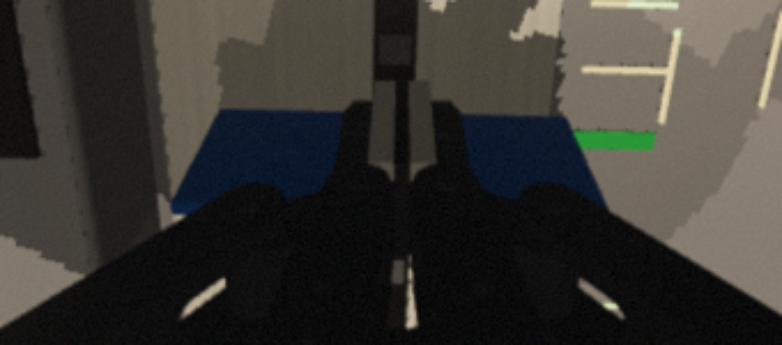

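Guide base is now at row ~118 in the crop. The 0.020 line is at 71 and the green centre at 141, so about 7.5 mm remain.

Call:
apply_moves(
  series=[-1,0,0,0,0,-2,0,0,0,0,-3,0,0,0,0,-4,0,0,0,0,-4,0,0,0,0],
)

```text
t: 5.07
tool_pos: [0.582, -0.1463, 0.0311]
tool_rot: [-0.475, 3.106, 0.0]
force: [-0.1, 0.4, -0.6]
grip_width: 0.001
grasp_force: 0.4
```

```bash
cat >> h.py <<'E'
def gcheck(n):
    w=capture('wrist');save(w,n);st();b,g=meas(w)
    m,l,s_,c=cv2.connectedComponentsWithStats(g.astype(np.uint8))
    for i in range(1,m):
        if s_[i][4]>8:
            X=ray('wrist',c[i],.01);print('green',s_[i],c[i].round(1),X@tx,X@ty)
    e=[]
    for u in list(range(180,225,3))+list(range(286,322,3)):
        r=np.flatnonzero(b[200:330,u]);
        if len(r): X=ray('wrist',(u,r[0]+199.5),.01);e.append([X@tx,X@ty,u,r[0]+200])
    e=np.array(e);k=np.polyfit(e[:,1],e[:,0],1);print('edge',k,e[[0,-1]].round(4).tolist());return k
E
python3 -c "
from h import *
gcheck('w4.png')"
```

```text
t 5.12 tray 0.5137 -0.3101 z 0.0311 yaw 17.38 F tray -0.81 -0.46 -0.67
green [458 201  22  42 399] [468.7 221.4] 0.5052684763469442 -0.16979267539045725
green [329 252  36   9 263] [347.2 256.2] 0.5317267117801788 -0.24591282299066589
edge [0.01945672 0.53280307] [[0.5257, -0.3591, 180.0, 248.0], [0.5274, -0.2655, 319.0, 251.0]]
```

Call:
apply_moves(
  series=[-1,0,0,0,0,-1,0,0,0,0],
)

```text
t: 5.28
tool_pos: [0.5831, -0.1462, 0.0313]
tool_rot: [-0.474, 3.105, -0.0]
force: [0.0, 0.7, 0.2]
grip_width: 0.001
grasp_force: 0.0
```

```bash
python3 -c "
from h import *
gcheck('w5.png')"
```

```text
t 5.33 tray 0.5149 -0.3103 z 0.0314 yaw 17.38 F tray 0.13 -0.44 -0.7
green [459 199  21  43 403] [469.1 219.7] 0.5053481703493499 -0.16981913965094808
green [329 251  37   8 275] [347.2 254.4] 0.5317188152377976 -0.24615937177574107
edge [0.02009158 0.53425945] [[0.5271, -0.3594, 180.0, 248.0], [0.5288, -0.2656, 319.0, 251.0]]
```

Call:
apply_moves(
  series=[-1,0,0,0,0,-1,0,0,0,0],
)

```text
t: 5.5
tool_pos: [0.5841, -0.1459, 0.0315]
tool_rot: [-0.474, 3.105, -0.0]
force: [0.7, -0.4, -0.8]
grip_width: 0.001
grasp_force: 0.0
```

```bash
python3 -c "
from h import *
gcheck('w6.png')"
```

```text
t 5.55 tray 0.5158 -0.3103 z 0.0315 yaw 17.38 F tray 0.37 -0.56 0.36
green [459 197  22  43 404] [469.5 218.1] 0.5051926166142018 -0.1698204831285845
green [330 249  36   9 268] [347.2 252.9] 0.5314935702079059 -0.24630091088656325
edge [0.02278802 0.53920995] [[0.5311, -0.3597, 180.0, 252.0], [0.5328, -0.2654, 319.0, 255.0]]
```

The face jumped about 4 mm for 1 mm of travel, so it clicked in. Back off, rise and check from above on the way to the stop.

Call:
apply_moves(
  series=[20,0,0,0,0,25,0,-30,0,0,40,20,-70,0,0,60,50,-110,0,0,69,80,-150,0,0,69,92,-170,0,0,69,92,-170,0,0,69,92,-170,0,0,69,92,-170,0,0],
)

```text
t: 6.3
tool_pos: [0.4908, -0.0788, 0.2013]
tool_rot: [-0.475, 3.104, -0.001]
force: [0.3, 0.2, -0.4]
grip_width: 0.003
grasp_force: 0.0
```

Run:
```python
from h import *
w=capture('wrist');st();save(w,'w7.png');cv2.imwrite('pics/w7b.png',cv2.resize(w[:,:,::-1],(800,600),interpolation=cv2.INTER_CUBIC))
b,g=meas(w)
for nm,m in (('g',g),('b',b)):
    n,l,s_,c=cv2.connectedComponentsWithStats(m.astype(np.uint8))
    for i in range(1,n):
        if s_[i][4]>15: X=ray('wrist',c[i],.01);print(nm,s_[i],c[i].round(1),(X@tx).round(4),(X@ty).round(4))
for v in (160,180,190):
    r=np.flatnonzero(b[v]);r=r[r>256]
    if len(r): X=ray('wrist',(r[0]-.5,v),.01);print('stop',v,r[0],X@tx,X@ty)
```

```text
t 6.35 tray 0.4458 -0.2189 z 0.1998 yaw 17.37 F tray -0.47 -0.15 0.27
g [288 205   5  19  76] [289.9 213.7] 0.5052 -0.171
g [224 229  18   4  64] [232.8 230.4] 0.5297 -0.2457
b [ 280  125   29   84 1366] [291.8 164.7] 0.44 -0.1718
b [ 133  231   88   26 1227] [182.6 242.6] 0.5483 -0.3137
stop 160 283 0.4342558994889192 -0.18343853572457547
stop 180 282 0.459631617299809 -0.18368334091493108
stop 190 280 0.4727956451343171 -0.18570464100596612
```

View pics/w7b.png

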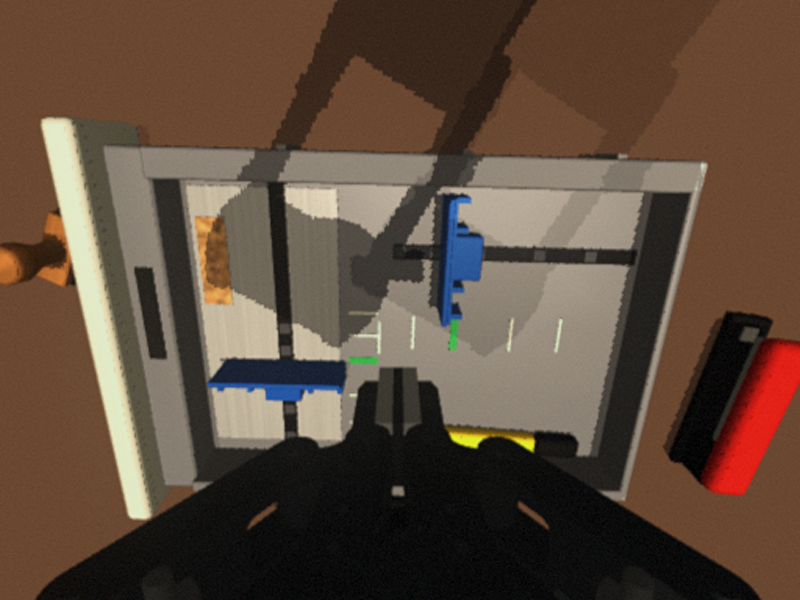

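The guide's face now stands at row ~361, in line with its green line (row 360): set. The stop's face base is at column ~440 and its green line at 453, so about 14 mm remain. Descend and push.

Call:
apply_moves(
  series=[0,0,40,0,0,0,0,80,0,0,0,0,120,0,0,0,0,150,0,0,0,0,169,0,0,0,0,169,0,0,0,5,169,0,0,0,10,169,0,0,0,10,169,0,0],
)

```text
t: 7.1
tool_pos: [0.4883, -0.0687, 0.0339]
tool_rot: [-0.474, 3.103, -0.001]
force: [0.2, -0.9, 0.9]
grip_width: 0.002
grasp_force: 0.0
```

```bash
cat >> h.py <<'E'
def scheck(n):
    w=capture('wrist');save(w,n);st();b,g=meas(w)
    m,l,s_,c=cv2.connectedComponentsWithStats(g.astype(np.uint8))
    for i in range(1,m):
        if s_[i][4]>15: X=ray('wrist',c[i],.01);print('green',s_[i],c[i].round(1),(X@tx).round(4),(X@ty).round(4))
    e=[]
    for v in range(100,260,6):
        r=np.flatnonzero(b[v,262:450])
        if len(r)>3: X=ray('wrist',(r[0]+261.5,v),.01);e.append([X@tx,X@ty,v,r[0]+262])
    print(np.array(e).round(4)[::2].tolist())
E
python3 -c "
from h import *
scheck('w8.png')
w=cv2.imread('pics/w8.png');cv2.imwrite('pics/w8b.png',cv2.resize(w,(700,525)))"
```

```text
t 7.15 tray 0.447 -0.2089 z 0.0342 yaw 17.4 F tray 0.02 -0.75 -0.31
[[0.3956, -0.184, 154.0, 295.0], [0.4031, -0.1848, 166.0, 293.0], [0.4109, -0.185, 178.0, 292.0], [0.4188, -0.1852, 190.0, 291.0], [0.427, -0.1848, 202.0, 291.0], [0.4354, -0.1857, 214.0, 289.0], [0.4441, -0.1853, 226.0, 289.0], [0.4531, -0.1856, 238.0, 288.0], [0.4623, -0.1858, 250.0, 287.0]]
```

View pics/w8b.png

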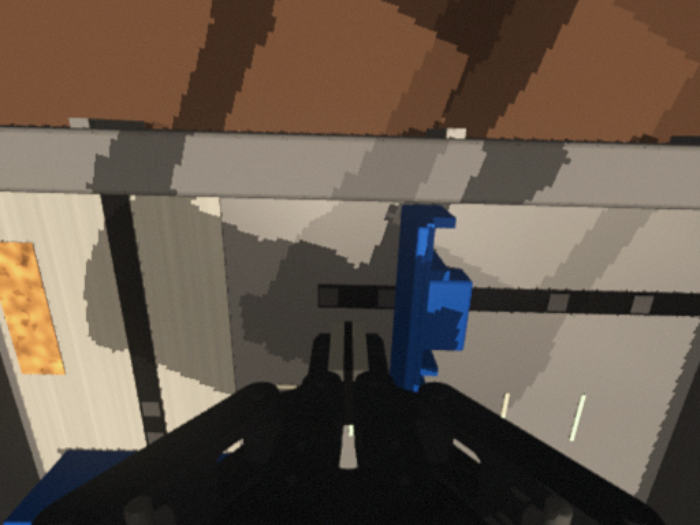

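The stop's face is just right of the fingers (x≈398 against 385), at its middle. Continue.

Call:
apply_moves(
  series=[0,3,0,0,0,0,6,0,0,0,0,9,0,0,0,0,12,0,0,0,0,12,0,0,0],
)

```text
t: 7.57
tool_pos: [0.4842, -0.0575, 0.0329]
tool_rot: [-0.475, 3.104, -0.001]
force: [-0.4, -0.5, 0.5]
grip_width: -0.001
grasp_force: 0.4
```

```bash
python3 -c "
from h import *
scheck('w9.png')"
```

```text
t 7.62 tray 0.4461 -0.1965 z 0.0326 yaw 17.39 F tray 0.46 -1.07 -0.01
[[0.3944, -0.1803, 154.0, 281.0], [0.4018, -0.18, 166.0, 281.0], [0.4095, -0.1803, 178.0, 280.0], [0.4174, -0.1807, 190.0, 279.0], [0.4255, -0.181, 202.0, 278.0], [0.4338, -0.1814, 214.0, 277.0], [0.4424, -0.1817, 226.0, 276.0], [0.4513, -0.1815, 238.0, 276.0], [0.4604, -0.1778, 250.0, 281.0]]
```

Call:
apply_moves(
  series=[0,2,0,0,0,0,4,0,0,0,0,6,0,0,0,0,6,0,0,0],
)

```text
t: 7.95
tool_pos: [0.4817, -0.0514, 0.032]
tool_rot: [0.475, -3.105, -0.001]
force: [0.8, -0.8, 0.2]
grip_width: -0.0
grasp_force: 0.1
```

```bash
python3 -c "
from h import *
scheck('w10.png')"
```

```text
t 8.0 tray 0.4455 -0.1901 z 0.0319 yaw 17.39 F tray -0.55 0.24 0.14
green [161 330   8   7  30] [163.8 332.5] 0.5311 -0.2573
[[0.3937, -0.1732, 154.0, 282.0], [0.4011, -0.1736, 166.0, 281.0], [0.4087, -0.1739, 178.0, 280.0], [0.4165, -0.1742, 190.0, 279.0], [0.4246, -0.174, 202.0, 279.0], [0.4329, -0.175, 214.0, 277.0], [0.4414, -0.1747, 226.0, 277.0], [0.4503, -0.1751, 238.0, 276.0], [0.4594, -0.172, 250.0, 280.0]]
```

Call:
apply_moves(
  series=[0,1,0,0,0,0,1,0,0,0],
)

```text
t: 8.17
tool_pos: [0.4814, -0.0508, 0.0319]
tool_rot: [0.474, -3.105, -0.001]
force: [-0.1, -0.8, -0.0]
grip_width: 0.001
grasp_force: 0.0
```

```bash
python3 -c "
from h import *
scheck('w11.png')"
```

```text
t 8.22 tray 0.4456 -0.1894 z 0.0319 yaw 17.38 F tray -1.22 -0.29 1.35
green [160 330   9   7  34] [163.4 332.7] 0.5316 -0.2571
[[0.3938, -0.1726, 154.0, 282.0], [0.4012, -0.1729, 166.0, 281.0], [0.4088, -0.1732, 178.0, 280.0], [0.4166, -0.1736, 190.0, 279.0], [0.4247, -0.1733, 202.0, 279.0], [0.433, -0.1736, 214.0, 278.0], [0.4416, -0.1747, 226.0, 276.0], [0.4504, -0.1737, 238.0, 277.0], [0.4595, -0.1714, 250.0, 280.0]]
```

Call:
apply_moves(
  series=[0,1,0,0,0,0,1,0,0,0],
)

```text
t: 8.38
tool_pos: [0.4814, -0.0499, 0.0321]
tool_rot: [0.474, -3.105, -0.0]
force: [-0.7, 0.7, 0.3]
grip_width: -0.001
grasp_force: 0.0
```

```bash
python3 -c "
from h import *
scheck('w12.png')"
```

```text
t 8.43 tray 0.4457 -0.1886 z 0.0322 yaw 17.37 F tray 0.05 1.32 0.09
green [159 330  10   7  39] [163.2 332.6] 0.532 -0.2565
[[0.394, -0.1687, 154.0, 287.0], [0.4014, -0.169, 166.0, 286.0], [0.409, -0.1693, 178.0, 285.0], [0.4169, -0.1696, 190.0, 284.0], [0.4249, -0.1699, 202.0, 283.0], [0.4333, -0.1702, 214.0, 282.0], [0.4418, -0.1705, 226.0, 281.0], [0.4507, -0.1702, 238.0, 281.0], [0.4598, -0.1705, 250.0, 280.0]]
```

Call:
apply_moves(
  series=[0,1,0,0,0,0,1,0,0,0],
)

```text
t: 8.6
tool_pos: [0.4812, -0.049, 0.0323]
tool_rot: [0.474, -3.106, -0.0]
force: [0.4, -0.6, -0.1]
grip_width: -0.004
grasp_force: 0.0
```

```bash
python3 -c "
from h import *
scheck('w13.png')"
```

```text
t 8.65 tray 0.4458 -0.1876 z 0.0323 yaw 17.37 F tray -0.29 -0.15 0.58
green [159 330  11   7  43] [163.5 332.6] 0.5321 -0.2554
[[0.3941, -0.1683, 154.0, 286.0], [0.4015, -0.1686, 166.0, 285.0], [0.4091, -0.1689, 178.0, 284.0], [0.417, -0.1692, 190.0, 283.0], [0.425, -0.1696, 202.0, 282.0], [0.4334, -0.1699, 214.0, 281.0], [0.442, -0.1702, 226.0, 280.0], [0.4508, -0.1699, 238.0, 280.0], [0.4599, -0.1689, 250.0, 281.0]]
```

The stop jumped 4 mm and stayed put through the next millimetre, so it clicked in. Back off, rise and check.

Call:
apply_moves(
  series=[0,-15,0,0,0,0,-25,0,0,0,0,-25,-40,0,0,0,-25,-80,0,0,0,-25,-120,0,0,0,-25,-170,0,0,0,-25,-170,0,0,0,-25,-170,0,0],
)

```text
t: 9.32
tool_pos: [0.4905, -0.0737, 0.2073]
tool_rot: [-0.472, 3.098, -0.005]
force: [0.6, -0.2, -0.4]
grip_width: 0.0
grasp_force: 0.0
```

```bash
python3 -c "
from h import *
scheck('w14.png')
w=cv2.imread('pics/w14.png');cv2.imwrite('pics/w14b.png',cv2.resize(w[100:310,50:450],(800,420),interpolation=cv2.INTER_CUBIC))"
```

```text
t 9.37 tray 0.4466 -0.2134 z 0.204 yaw 17.34 F tray 0.67 0.31 0.3
green [284 199   6  21  87] [286.3 209. ] 0.5022 -0.1704
green [221 225  18   4  61] [229.8 226.3] 0.5277 -0.2449
[[0.3935, -0.1666, 124.0, 294.0], [0.4075, -0.1671, 136.0, 293.0], [0.422, -0.1663, 148.0, 293.0], [0.4368, -0.168, 160.0, 291.0], [0.4521, -0.1685, 172.0, 290.0], [0.4678, -0.1691, 184.0, 289.0], [0.484, -0.167, 196.0, 290.0]]
```

View pics/w14b.png

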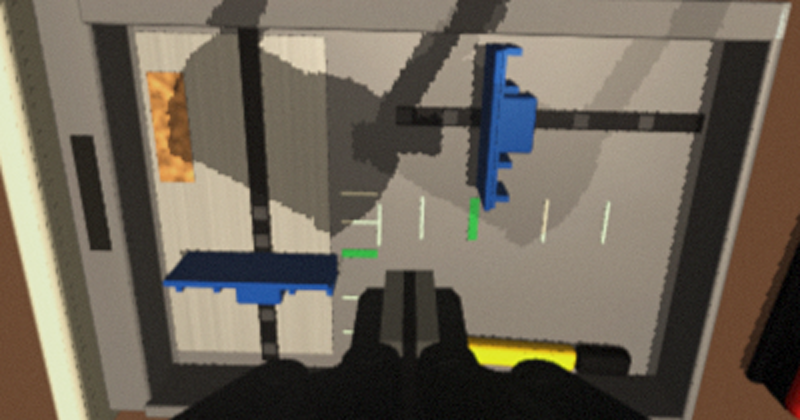

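Both faces now line up with their green marks: guide base at row ~254 against 253, stop base at column ~477 against 474. The highlighter hasn't moved and the arm is clear.

```bash
python3 -c "
from workcell import *
print(finish_job())"
```

```text
the job is handed in; nothing more can be done
None
```

I pushed the side guide and then the end stop until each clicked in at its green mark, using only the shut fingertips. In the last picture both line up with their marks, to about 2 mm; I then handed the job in at about 9 s on the robot's clock, with the arm clear of everything.

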